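# Clamp a toothbrush in the tuft pull-check fixture

### The job

Clamp the white toothbrush that lies in the black nest of the pull-check fixture: with the back of a finger swing the blue clamp strap round over the brush handle until it rests against its brass stop pin, then push the red cam lever all the way down, so that the rubber pad holds the handle fast. Only push, no harder than needed: grip, pinch or lift nothing, leave the brush lying in its nest, and leave the spare brush, the force gauge, the tub and the wrench where they are.

Things in the scene. Friction and masses are not known exactly. Their poses are not given: they have to be found in the camera images.
- stud (a point): Vertical axis about which the strap swings, at mid-height of the strap bar (58 mm above the bench), fixed to the fixture. z up; +x = direction of the strap when fully over (across the brush); +y = direction of the strap when fully parked (parallel to the brush, towards its handle end). Position and yaw differ each time.
- stop_pin (a point): Top of the brass stop pin, 9 mm thick, 67 mm above the bench, 32 mm along +x and 15.5 mm along -y of the stud frame. The strap's side rests on it when fully over.
- strap_swing (a joint): Strap angle about the stud: 0 = fully parked (along the stud frame's +y), growing clockwise seen from above to 1.571 = fully over the brush, against the stop pin (along +x). Starts within 0 to 0.5; stays where left (friction 0.12 N m: about 2 N at 70 mm from the stud). The cam lever turns with it.
- strap_end (a point): Free end of the blue strap bar, on its centre line at mid-height, 100 mm from the stud axis; x points along the strap, outward. Bar 22 mm wide, 12 mm high: underside 52, top 64 mm above the bench with the lever up, 6 mm lower with it down. 85 mm from the stud it carries a spindle with the rubber pad below; 15 mm nuts and spindle rise 18 mm above the bar.
- cam_lever (a joint): Angle of the red cam lever: 0 = standing 70 degrees above level (released), growing as it is pushed down; 1.222 = level, 1.36 = fully down on its stop, 8 degrees below level (clamped). Starts within 0 to 0.25; stays where left (friction 0.22 N m plus cam load up to about 0.1 N m: some 3 to 5 N near its tip). Pushing it down drives strap and pad 6 mm down.
- cam_pivot (a point): The lever's horizontal pivot, on the stud axis, 80 mm above the bench; turns with the strap, x along the strap. The lever leans away from the strap's free end: it points along -x of this frame and up; when down it lies almost level along -x. The fork round the cam is 27 mm wide, its top 91 mm above the bench.
- lever_tip (a point): Free end of the red lever on its centre line, 92 mm from the pivot. Its flat red paddle reaches from 36 to 92 mm from the pivot, 20 mm wide (parallel to the pivot pin), 9 mm thick. Push the face that looks towards the strap: it becomes the upper face when the lever is down.
- fixture: The whole fixture; origin at the bench surface, 55 mm along the stud frame's +x from the stud axis; axes as the stud frame. Aluminium plate 12 mm high, x -85 to 65, y -115 to 115 mm. Black nest on it: x 8 to 52, y -60 to 105 mm, rails 31 mm above the bench. All but strap, lever, stud and stop pin is below 45 mm.
- pad: Rubber pad under the strap's end, 16 mm across and 9 mm high, sprung 5 N/mm; origin at the centre of its underside, 37 mm above the bench while the lever is up (3 mm over the brush handle).
- brush: The white toothbrush with light blue tufts lying in the nest, 190 mm long, loose, 22 g; origin on its underside at mid-length, 26 mm above the bench; y runs to the handle end, tufts up at the other end. Handle 13 mm wide, its top 34 mm above the bench; tufts up to 41 mm.
- spare_brush_mid (a point): Middle of the bystander toothbrush with a wooden handle, lying on the bench tufts up, 190 x 13 mm, up to 15 mm high; its y runs to the handle end.
- gauge_mid (a point): Middle of the grey force gauge lying on the bench, 130 x 64 x 34 mm, with a hook rod reaching 112 mm along its +x.
- tub_mid (a point): Middle of the blue tub of white handle blanks on the bench, 110 x 160 x 55 mm.
- wrench_grip (a point): Middle of the handle of the steel wrench lying on the bench, 140 mm long along its x, under 15 mm high.
There are look-alikes about, which are no part of the job. Leave any green or purple look-alike of the brush alone.

How it is judged:
By the outcome, as a careful person would: the job done as asked, in the order asked, and still so for the second after the job is handed in, with the robot touching nothing.
It also fails if it takes over 56 s, if anything falls off the work surface, if the arm or the gripper's body presses on something with over 40 N, if the wrist force passes 120 N, or if a joint passes its speed limit or range.

### The arm

A 6-joint arm with a two-finger parallel gripper is mounted at the origin on the work surface. World frame = base frame: x ahead of the robot, y to its left, z up, the work surface at z = 0. Lengths are in m, angles in degrees, forces in N, time in s.
With the tool pointing down it reaches from about 0.325 to 1 m from the base axis. Payload 5.1 kg.
Tool frame: the origin (TCP) lies midway between the tips of the shut fingers; the grasp point (between the pads) lies 19 mm behind it; z points along the fingers, y is the line along which they close (so a half turn about z gives the same grasp; the last joint's range is limited). The gripper opens to 85 mm and grips with 20 to 120 N. Pads are 22 mm wide; open, the fingers measure 114 mm over their backs; the gripper's body (76 mm by 85 mm) begins 54 mm behind the grasp point. The pads swing forward as they close: fully open they stand 13 mm farther back than shut.
Start: joints at [62.361, 7.093, 94.555, -0, 78.352, -4.733], TCP at [0.253, 0.599, 0.231] pointing down, gripper open.
Joint ranges: [-149.61, 149.61], [-58.7, 133.49], [1.44, 155.28], [-77.14, 257.14], [18.33, 153.61], [-166.67, 166.67]. Speed limits (degrees/s): [147.25, 147.25, 180, 180, 180, 180].

### API

Orientations are given as a 3x3 rotation matrix whose columns are the frame's x, y, z axes.
In Python, from cell import sensors, snapshot, order gives the robot as it stands.
- The arm moves only by the tool servo_tool, never from a script. Its argument "motion" is a list of rows, each an object of numbers: "ax", "ay", "az": the turn, a rotation vector about the tool's x, y, z normalised to -1 to 1, where 1 is 0.5 rad; "x", "y", "z": the shift along the tool's x, y, z normalised to -1 to 1, where 1 is 150 mm; "claw": the closure, from 0 (fully open) to 1 (shut). A call has 1 to 20 rows; each row is the pose to reach, as a shift and turn from the pose commanded when the call began, along the tool's axes at that moment; what a row does not reach only later rows make up. A row lasts 1/12 s, in which the tool goes at most 41.7 mm and 7.16 degrees, less where a joint would pass 70% of its speed; a pose out of reach is approached as far as the arm can. A call with a number of a shift or a turn outside -1 to 1 is refused whole. A call with a gripper value outside its range is refused whole. The fingers move at their own pace and stop on an object; "squeeze" is the grip in N (left out, the last holds). Time passes only in rows, so rows that repeat a pose let the fingers close. It gives the time, the measured TCP pose, the force, the opening and the grip force at its end, in the units of the state.
- sensors.get_state(): the state, without advancing time (a new reading comes with each control period).
- snapshot(name): name is "side" or "top"; returns a dict with "frame" (420x560x3 uint8, red, green, blue), "fx", "fy", "cx", "cy" (pixels), "k1" (the pictures are not rectified: a ray, as slopes to the right and down, at radius r is drawn at 1 + k1 r^2 times it, then the intrinsics apply), "rvec" (rotation vector, rad) and "tvec" (3), from world to camera coordinates, as OpenCV has them. Camera axes: x right, y down, z forward; pixel columns grow to the right and rows downward; lengths in m; the calibration is good to about 2 mm. A picture is of the moment at which its call begins. There is no depth.
- order.job_done(): hands the job in; it is judged then, once.
The state is a dict: "time_s": time; "q": joint angles; "dq": joint speeds; "joint_efforts": joint torques, N m; "tcp_pos": TCP position; "orientation": TCP orientation; "wrist_force": force on the tool from outside, world axes, zero at the start; "moment": the same for the moment, N m; "opening": finger opening in m; "finger_force": force on a finger pad.
Only numpy, scipy, OpenCV 4.12 (cv2) and the standard library are available. Lean on these libraries where they do the work, as an engineer would, in place of code of your own. Each camera call takes 0.05 s, during which the arm holds its last target. There are 200 camera calls.

## Working session

There is one attempt and no reset: what is moved stays moved. The work goes in short steps, Python scripts to look and compute and a tool call to move; the robot and the scene stay as the last step left them, time stands still between calls to the robot, and variables do not carry over. Pictures are saved under pics/ and viewed, at most 10 in all, crops included, and the job is handed in when it is done.

Besides the shell and the picture viewer there is one more tool, called after "Emit:" as name([rows], argument=value, ...), one row to a line, values as JSON. servo_tool: Moves the arm, as the interface text tells. Its arguments: {"type":"object","properties":{"motion":{"type":"array"},"squeeze":{"type":"number"}},"required":["motion"]}

```bash
mkdir -p pics; cat > h.py <<'E'
import numpy as np, cv2
from cell import sensors, snapshot, order
def cam(n):
    s=snapshot(n); s['R']=cv2.Rodrigues(np.array(s['rvec'],float))[0]; s['t']=np.array(s['tvec'],float).ravel(); return s
def ray(s,u,v):
    x=(u-s['cx'])/s['fx']; y=(v-s['cy'])/s['fy']; rd=np.hypot(x,y); r=rd
    for _ in range(20): r=rd/(1+s['k1']*r*r)
    k=r/rd if rd>0 else 1
    d=s['R'].T@np.array([x*k,y*k,1]); return -s['R'].T@s['t'], d
def onz(s,u,v,z):
    c,d=ray(s,u,v); return c+d*(z-c[2])/d[2]
def proj(s,p):
    q=s['R']@np.array(p,float)+s['t']; x,y=q[:2]/q[2]; f=1+s['k1']*(x*x+y*y)
    return np.array([s['fx']*x*f+s['cx'],s['fy']*y*f+s['cy']])
def tri(s1,p1,s2,p2):
    c1,d1=ray(s1,*p1); c2,d2=ray(s2,*p2)
    a=np.linalg.lstsq(np.c_[d1,-d2],c2-c1,rcond=None)[0]
    A=c1+a[0]*d1;B=c2+a[1]*d2
    return (A+B)/2,np.linalg.norm(A-B)
def save(s,n,box=None,k=1):
    f=s['frame'][:,:,::-1]
    if box: f=f[box[1]:box[3],box[0]:box[2]]
    cv2.imwrite('pics/'+n,cv2.resize(f,None,fx=k,fy=k,interpolation=cv2.INTER_CUBIC))
E
python3 - <<'E'
from h import *
for n in('top','side'):
    s=cam(n); save(s,n+'0.png',None,1.4); print(n,-s['R'].T@s['t'],s['R'][2],s['fx'],s['k1'])
print(sensors.get_state())
E
```

```text
top [0.39419759 0.1162117  1.26320944] [ 0.15350039 -0.00336519 -0.98814286] 502.18771833888366 -0.10918625291218281
side [ 0.12694501 -0.72687083  0.80683427] [ 0.40346002  0.70020707 -0.58900769] 423.77899468652504 -0.017931445549549032
{'time_s': 0.1, 'q': array([ 6.23630596e+01,  7.13181371e+00,  9.46245507e+01, -8.90075384e-05,
        7.83529701e+01, -4.73203603e+00]), 'dq': array([-0.06635881, -0.09270283, -0.21327165,  0.03749958,  0.04733887,
       -0.09226868]), 'joint_efforts': array([ 2.67030246e-04, -4.24931037e+01, -3.66653180e+01, -4.63800347e-05,
        3.99682802e-03, -7.93667681e-06]), 'tcp_pos': array([0.25274969, 0.5982567 , 0.23017035]), 'orientation': array([[-9.21152148e-01,  3.89201669e-01, -8.83825334e-04],
       [ 3.89202641e-01,  9.21150609e-01, -1.69123044e-03],
       [ 1.55906536e-04, -1.90186770e-03, -9.99998179e-01]]), 'wrist_force': array([0.93446442, 0.23551593, 0.4584475 ]), 'moment': array([ 0.04286088,  0.02209704, -0.03450808]), 'finger_force': 0.0, 'opening': 0.08533714676839921}
```

View pics/top0.png

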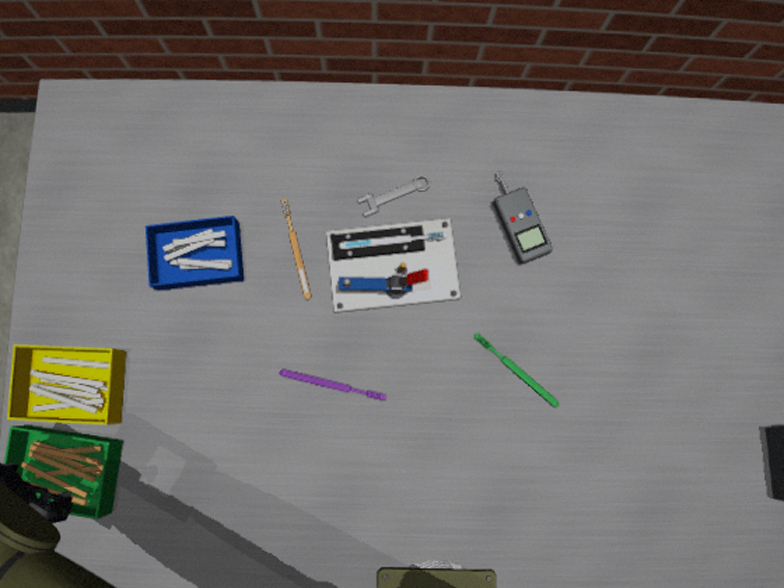

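View pics/side0.png

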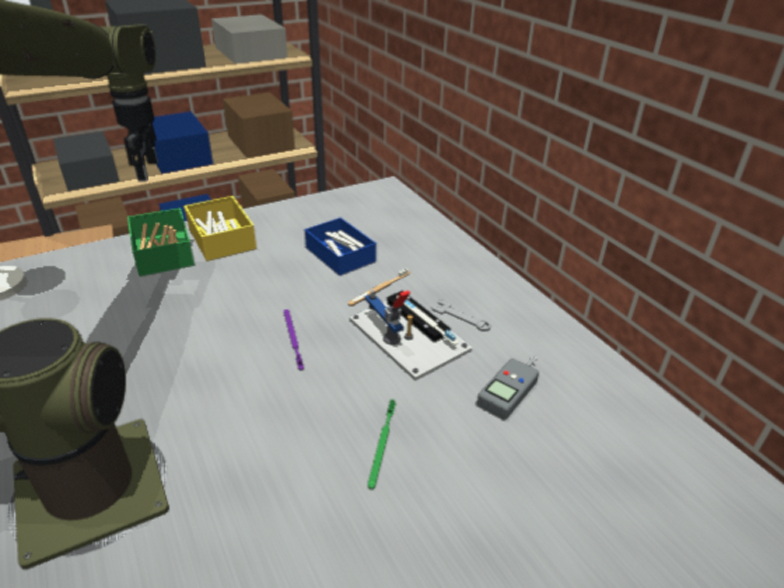

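The top view shows the fixture with the plate corners at about (330,230), (450,220), (460,298) and (335,310) in the 1.4x picture. The blue strap is parked to the left of the stud at (398,285), the red lever is at (417,277) and the brass pin at (402,267). The side view shows the same layout, with no other clutter close by.

```bash
cat > m.py <<'E'
from h import *
def mask(s,lo,hi,box):
    h=cv2.cvtColor(s['frame'],cv2.COLOR_RGB2HSV); m=cv2.inRange(h,lo,hi); z=np.zeros_like(m); x0,y0,x1,y1=box
    z[y0:y1,x0:x1]=m[y0:y1,x0:x1]; return z
def big(m):
    c,_=cv2.findContours(m,cv2.RETR_EXTERNAL,cv2.CHAIN_APPROX_NONE); return max(c,key=cv2.contourArea)[:,0,:].astype(np.float32)
E
python3 - <<'E'
from m import *
t=cam('top'); s=cam('side')
bt=(225,145,340,230); bs=(235,190,345,275)
for n,q,b in(('top',t,bt),('side',s,bs)):
    save(q,n+'1.png',b,6)
    for nm,lo,hi in(('blue',(100,120,40),(125,255,255)),('red',(0,170,90),(6,255,255))):
        c=big(mask(q,lo,hi,b)); r=cv2.minAreaRect(c); print(n,nm,len(c),r,cv2.boxPoints(r).round(1).tolist())
pl=mask(t,(0,0,195),(179,40,255),bt); c=big(pl); print('plate',cv2.minAreaRect(c))
w=np.array([onz(t,u,v,.012)[:2] for u,v in cv2.convexHull(c)[:,0]],np.float32)*1000
r=cv2.minAreaRect(w); print(r, cv2.boxPoints(r))
E
```

```text
top blue 97 ((260.01507568359375, 202.5327606201172), (36.23921203613281, 8.092564582824707), 1.8476102352142334) [[241.8000030517578, 206.0], [242.0, 197.89999389648438], [278.29998779296875, 199.10000610351562], [278.0, 207.1999969482422]]
top red 38 ((297.5, 197.49998474121094), (7.2671709060668945, 14.642807960510254), 77.47119140625) [[289.6000061035156, 195.5], [303.8999938964844, 192.39999389648438], [305.3999938964844, 199.5], [291.1000061035156, 202.60000610351562]]
side blue 38 ((268.75, 217.75001525878906), (19.091880798339844, 7.071067810058594), 45.0) [[259.5, 213.5], [264.5, 208.5], [278.0, 222.0], [273.0, 227.0]]
side red 25 ((286.1882629394531, 211.55294799804688), (4.121678352355957, 11.931175231933594), 49.398704528808594) [[280.29998779296875, 213.89999389648438], [289.3999938964844, 206.10000610351562], [292.1000061035156, 209.1999969482422], [283.0, 217.0]]
plate ((272.3000183105469, 172.60003662109375), (1.3416407108306885, 4.4721360206604), 63.43495178222656)
((677.5897827148438, 111.74523162841797), (3.4835851192474365, 11.471527099609375), 28.8103084564209) [[673.2995   115.93163 ]
 [678.8277   105.88006 ]
 [681.88007  107.55883 ]
 [676.35187  117.610405]]
```

View pics/top1.png

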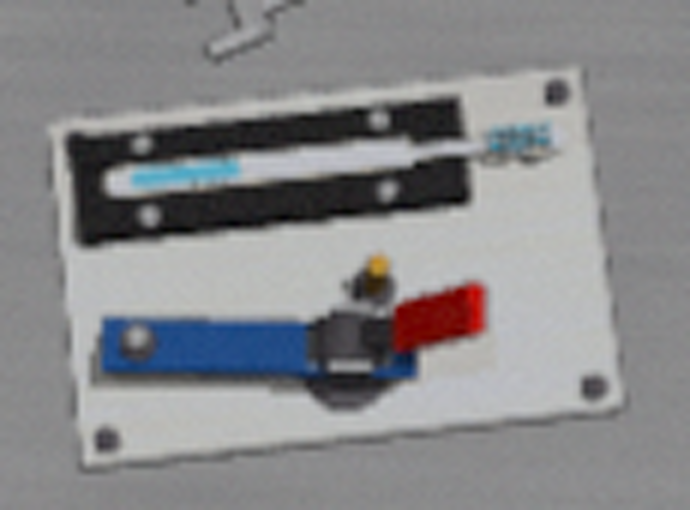

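View pics/side1.png

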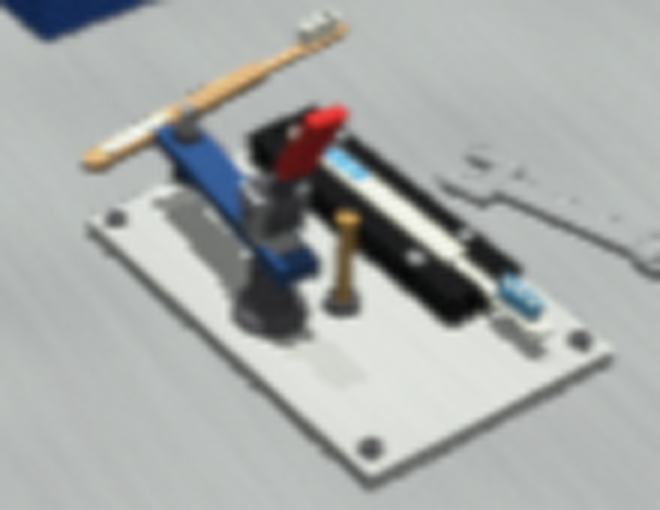

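Top crop: plate corners at (50,125), (582,68), (625,405) and (82,467). The pin top is at (377,263), the free end of the strap at (103,346) and the lever tip at (485,308). Side crop: the pin top is at (347,216) and the lever tip at (338,115).

```bash
python3 - <<'E'
from m import *
t=cam('top'); s=cam('side')
T=lambda p:(p[0]/6+225-.4,p[1]/6+145-.4)
S=lambda p:(p[0]/6+235-.4,p[1]/6+190-.4)
W=np.array([onz(t,*T(p),.012)[:2] for p in((50,125),(582,68),(625,405),(82,467))])
Ws=np.array([onz(s,*S(p),.012)[:2] for p in((305,105),(612,352),(372,480),(88,225))])
F=np.array([(.065,.115),(.065,-.115),(-.085,-.115),(-.085,.115)])
print(W.round(4).tolist(),Ws.round(4).tolist())
for w,i in((W,[0,1,2,3]),(Ws,[1,2,3])):
    w=w[i];f=F[i]; a=w-w.mean(0);b=f-f.mean(0)
    yaw=np.arctan2((b[:,0]*a[:,1]-b[:,1]*a[:,0]).sum(),(a*b).sum())
    R=np.array([[np.cos(yaw),-np.sin(yaw)],[np.sin(yaw),np.cos(yaw)]])
    o=w.mean(0)-R@f.mean(0); print('yaw',np.degrees(yaw),'fix',o,'stud',o+R@[-.055,0],'pin',o+R@[-.023,-.0155],'res',(w-(f@R.T+o)).round(4).tolist())
print('pin',onz(t,*T((377,262)),.067),tri(t,T((377,262)),s,S((347,216))))
print('strap end',onz(t,*T((103,347)),.064),'spindle',onz(t,*T((137,340)),.08))
print('levertip tri',tri(t,T((485,308)),s,S((340,115))))
print('handle', onz(t,*T((105,183)),.032), 'tuft',onz(t,*T((560,137)),.038))
E
```

```text
[[0.6934, 0.2129], [0.7253, -0.0136], [0.58, -0.0335], [0.5471, 0.1936]] [[0.6932, 0.2271], [0.7238, -0.0149], [0.5784, -0.0364], [0.5452, 0.187]]
yaw 7.99066289785666 fix [0.64636195 0.09122539] stud [0.59189596 0.08357974] pin [0.62573995 0.07267861] res [[-0.0014, -0.0013], [-0.0014, -0.0], [0.0018, 0.001], [0.0009, 0.0003]]
yaw 8.403673834477834 fix [0.64482519 0.08826901] stud [0.59041573 0.08023095] pin [0.62433741 0.06957406] res [[-0.0021, 0.0011], [0.0008, 0.0015], [0.0013, -0.0026]]
pin [0.62733376 0.07419057 0.067     ] (array([0.62744938, 0.07415174, 0.06678999]), np.float64(0.00015914903980994232))
strap end [0.58975157 0.18376057 0.064     ] spindle [0.5903624 0.169433  0.08     ]
levertip tri (array([0.59501242, 0.03596504, 0.16037964]), np.float64(0.004472563492872774))
handle [0.66439049 0.18734407 0.032     ] tuft [ 0.68844618 -0.0020551   0.038     ]
```

```bash
cat > g.py <<'E'
# plan(list of (x,y,z,yaw_deg of tool y)): each list = one call, printed in tool units from the start pose
import numpy as np
from scipy.spatial.transform import Rotation as Ro
def RY(yaw):
    a=np.radians(yaw); y=np.array([np.cos(a),np.sin(a),0]); z=np.array([0,0,-1.]); return np.c_[np.cross(y,z),y,z]
def plan(p0,R0,calls):
    p0=np.array(p0,float)
    for c in calls:
        for *p,yaw in c:
            d=R0.T@(np.array(p)-p0)/.15; w=Ro.from_matrix(R0.T@RY(yaw)).as_rotvec()/.5
            print('x %.3f y %.3f z %.3f  ax %.3f ay %.3f az %.3f'%(*d,*w))
        print('--'); p0=np.array(p); R0=RY(yaw)
E
python3 - <<'E'
from g import *
from h import sensors
s=sensors.get_state(); a=np.r_[s['tcp_pos'],67.1]; b=np.array([.55,.151,.20,1])
plan(a[:3],s['orientation'],[[tuple(a+(b-a)*k/4)] for k in(1,2,3,4)])
E
```

```text
x -0.746 y -0.494 z 0.052  ax -0.001 ay 0.000 az 0.577
--
x -0.856 y -0.262 z 0.051  ax 0.000 ay 0.000 az 0.577
--
x -0.895 y -0.007 z 0.051  ax 0.000 ay 0.000 az 0.577
--
x -0.860 y 0.248 z 0.051  ax 0.000 ay 0.000 az 0.577
--
```

Emit:
servo_tool([
  {"x": -0.75,"y": -0.49,"z": 0.05,"az": 0.58,"claw": 1},
  {"x": -0.75,"y": -0.49,"z": 0.05,"az": 0.58,"claw": 1},
  {"x": -0.75,"y": -0.49,"z": 0.05,"az": 0.58,"claw": 1},
  {"x": -0.75,"y": -0.49,"z": 0.05,"az": 0.58,"claw": 1},
  {"x": -0.75,"y": -0.49,"z": 0.05,"az": 0.58,"claw": 1},
], squeeze=20)

```text
schema error: expected keys ax, ay, az, x, y, z, claw
```

Emit:
servo_tool([
  {"x": -0.86,"y": -0.26,"z": 0.05,"az": 0.58,"claw": 1},
  {"x": -0.86,"y": -0.26,"z": 0.05,"az": 0.58,"claw": 1},
  {"x": -0.86,"y": -0.26,"z": 0.05,"az": 0.58,"claw": 1},
  {"x": -0.86,"y": -0.26,"z": 0.05,"az": 0.58,"claw": 1},
  {"x": -0.86,"y": -0.26,"z": 0.05,"az": 0.58,"claw": 1},
])

```text
schema error: expected keys ax, ay, az, x, y, z, claw
```

Emit:
servo_tool([
  {"x": -0.9,"y": -0.01,"z": 0.05,"az": 0.58,"claw": 1},
  {"x": -0.9,"y": -0.01,"z": 0.05,"az": 0.58,"claw": 1},
  {"x": -0.9,"y": -0.01,"z": 0.05,"az": 0.58,"claw": 1},
  {"x": -0.9,"y": -0.01,"z": 0.05,"az": 0.58,"claw": 1},
  {"x": -0.9,"y": -0.01,"z": 0.05,"az": 0.58,"claw": 1},
])

```text
schema error: expected keys ax, ay, az, x, y, z, claw
```

Emit:
servo_tool([
  {"x": -0.86,"y": 0.24,"z": 0.05,"az": 0.58,"claw": 1},
  {"x": -0.86,"y": 0.24,"z": 0.05,"az": 0.58,"claw": 1},
  {"x": -0.86,"y": 0.24,"z": 0.05,"az": 0.58,"claw": 1},
  {"x": -0.86,"y": 0.24,"z": 0.05,"az": 0.58,"claw": 1},
  {"x": -0.86,"y": 0.24,"z": 0.05,"az": 0.58,"claw": 1},
  {"x": -0.86,"y": 0.24,"z": 0.05,"az": 0.58,"claw": 1},
])

```text
schema error: expected keys ax, ay, az, x, y, z, claw
```

Emit:
servo_tool([
  {"x": -0.75,"y": -0.49,"z": 0.05,"ax": 0,"ay": 0,"az": 0.58,"claw": 1},
  {"x": -0.75,"y": -0.49,"z": 0.05,"ax": 0,"ay": 0,"az": 0.58,"claw": 1},
  {"x": -0.75,"y": -0.49,"z": 0.05,"ax": 0,"ay": 0,"az": 0.58,"claw": 1},
  {"x": -0.75,"y": -0.49,"z": 0.05,"ax": 0,"ay": 0,"az": 0.58,"claw": 1},
  {"x": -0.75,"y": -0.49,"z": 0.05,"ax": 0,"ay": 0,"az": 0.58,"claw": 1},
], squeeze=20)

```text
time_s: 0.72
tcp_pos: [0.3294, 0.4851, 0.2236]
orientation: [[-0.769, 0.639, -0.0], [0.639, 0.769, -0.001], [-0.0, -0.0, -1.0]]
wrist_force: [0.1, 0.2, -0.0]
opening: 0.0253
finger_force: 0.0
```

Emit:
servo_tool([
  {"x": -0.86,"y": -0.26,"z": 0.05,"ax": 0,"ay": 0,"az": 0.58,"claw": 1},
  {"x": -0.86,"y": -0.26,"z": 0.05,"ax": 0,"ay": 0,"az": 0.58,"claw": 1},
  {"x": -0.86,"y": -0.26,"z": 0.05,"ax": 0,"ay": 0,"az": 0.58,"claw": 1},
  {"x": -0.86,"y": -0.26,"z": 0.05,"ax": 0,"ay": 0,"az": 0.58,"claw": 1},
  {"x": -0.86,"y": -0.26,"z": 0.05,"ax": 0,"ay": 0,"az": 0.58,"claw": 1},
])

```text
time_s: 1.13
tcp_pos: [0.4037, 0.374, 0.2163]
orientation: [[-0.555, 0.832, -0.0], [0.832, 0.555, 0.0], [0.0, 0.0, -1.0]]
wrist_force: [0.0, 0.2, 0.2]
opening: -0.0002
finger_force: 0.0
```

Emit:
servo_tool([
  {"x": -0.9,"y": -0.01,"z": 0.05,"ax": 0,"ay": 0,"az": 0.58,"claw": 1},
  {"x": -0.9,"y": -0.01,"z": 0.05,"ax": 0,"ay": 0,"az": 0.58,"claw": 1},
  {"x": -0.9,"y": -0.01,"z": 0.05,"ax": 0,"ay": 0,"az": 0.58,"claw": 1},
  {"x": -0.9,"y": -0.01,"z": 0.05,"ax": 0,"ay": 0,"az": 0.58,"claw": 1},
  {"x": -0.9,"y": -0.01,"z": 0.05,"ax": 0,"ay": 0,"az": 0.58,"claw": 1},
])

```text
time_s: 1.55
tcp_pos: [0.4775, 0.2619, 0.2088]
orientation: [[-0.295, 0.955, -0.0], [0.955, 0.295, 0.0], [0.001, -0.0, -1.0]]
wrist_force: [-0.2, 0.6, 0.1]
opening: 0.0002
finger_force: 0.0
```

Emit:
servo_tool([
  {"x": -0.86,"y": 0.24,"z": 0.05,"ax": 0,"ay": 0,"az": 0.58,"claw": 1},
  {"x": -0.86,"y": 0.24,"z": 0.05,"ax": 0,"ay": 0,"az": 0.58,"claw": 1},
  {"x": -0.86,"y": 0.24,"z": 0.05,"ax": 0,"ay": 0,"az": 0.58,"claw": 1},
  {"x": -0.86,"y": 0.24,"z": 0.05,"ax": 0,"ay": 0,"az": 0.58,"claw": 1},
  {"x": -0.86,"y": 0.24,"z": 0.05,"ax": 0,"ay": 0,"az": 0.58,"claw": 1},
  {"x": -0.86,"y": 0.24,"z": 0.05,"ax": 0,"ay": 0,"az": 0.58,"claw": 1},
])

```text
time_s: 2.05
tcp_pos: [0.5489, 0.1515, 0.2013]
orientation: [[-0.013, 1.0, -0.001], [1.0, 0.013, 0.001], [0.001, -0.001, -1.0]]
wrist_force: [-0.2, 0.2, 0.0]
opening: 0.0
finger_force: 0.0
```

Emit:
servo_tool([
  {"x": 0,"y": 0,"z": 0.5,"ax": 0,"ay": 0,"az": 0,"claw": 1},
  {"x": 0,"y": 0,"z": 0.5,"ax": 0,"ay": 0,"az": 0,"claw": 1},
  {"x": 0,"y": 0,"z": 0.7,"ax": 0,"ay": 0,"az": 0,"claw": 1},
  {"x": 0,"y": 0,"z": 0.85,"ax": 0,"ay": 0,"az": 0,"claw": 1},
  {"x": 0,"y": 0,"z": 1,"ax": 0,"ay": 0,"az": 0,"claw": 1},
  {"x": 0,"y": 0,"z": 1,"ax": 0,"ay": 0,"az": 0,"claw": 1},
])

```text
time_s: 2.55
tcp_pos: [0.5443, 0.1515, 0.0461]
orientation: [[-0.015, 1.0, -0.01], [1.0, 0.015, -0.001], [-0.001, -0.01, -1.0]]
wrist_force: [-0.5, -0.4, -0.6]
opening: -0.0
finger_force: 0.0
```

```bash
python3 - <<'E'
from h import *
s=cam('side'); save(s,'side2.png',(210,140,345,275),5)
E
```

```text
(no output)
```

View pics/side2.png

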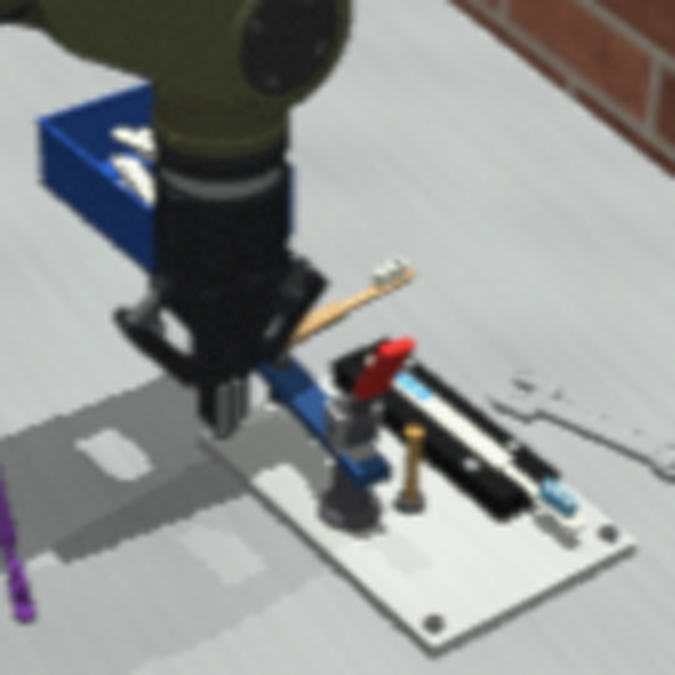

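The side crop shows the closed fingers (tip near (222,432)) standing on the robot's side of the blue strap, clear of it. The knuckles are well above the strap, and the brush and the lever are untouched.

```bash
python3 - <<'E'
from g import *
from h import sensors
s=sensors.get_state(); print(s['tcp_pos'],s['wrist_force'])
S=np.array([.592,.084]); Rt=s['orientation'][:2,:2]; print('tool xy of tcp from stud',Rt.T@(s['tcp_pos'][:2]-S))
p=np.array([.068,-.0255])
for a in range(1,10):
    r=np.radians(3*a); R=np.array([[np.cos(r),-np.sin(r)],[np.sin(r),np.cos(r)]]); d=(R@p-p)/.15
    print('x %.3f y %.3f az %.3f'%(*d,r/.5))
E
```

```text
[0.54616026 0.151564   0.04878693] [ 0.43274439 -0.7185389   0.69884134]
tool xy of tcp from stud [ 0.06821216 -0.04486885]
x 0.008 y 0.024 az 0.105
x 0.015 y 0.048 az 0.209
x 0.021 y 0.073 az 0.314
x 0.025 y 0.098 az 0.419
x 0.029 y 0.123 az 0.524
x 0.030 y 0.148 az 0.628
x 0.031 y 0.174 az 0.733
x 0.030 y 0.199 az 0.838
x 0.028 y 0.224 az 0.942
```

Emit:
servo_tool([
  {"x": 0,"y": 0.03,"z": 0,"ax": 0,"ay": 0,"az": 0,"claw": 1},
  {"x": 0,"y": 0.06,"z": 0,"ax": 0,"ay": 0,"az": 0,"claw": 1},
  {"x": 0,"y": 0.08,"z": 0,"ax": 0,"ay": 0,"az": 0,"claw": 1},
  {"x": 0,"y": 0.1,"z": 0,"ax": 0,"ay": 0,"az": 0,"claw": 1},
  {"x": 0,"y": 0.1,"z": 0,"ax": 0,"ay": 0,"az": 0,"claw": 1},
  {"x": 0,"y": 0.1,"z": 0,"ax": 0,"ay": 0,"az": 0,"claw": 1},
])

```text
time_s: 3.1
tcp_pos: [0.565, 0.1497, 0.0521]
orientation: [[-0.011, 1.0, 0.001], [1.0, 0.011, 0.0], [0.0, 0.001, -1.0]]
wrist_force: [0.2, -0.2, -0.0]
opening: -0.0002
finger_force: 0.0
```

Emit:
servo_tool([
  {"x": 0.008,"y": 0.024,"z": 0,"ax": 0,"ay": 0,"az": 0.105,"claw": 1},
  {"x": 0.015,"y": 0.048,"z": 0,"ax": 0,"ay": 0,"az": 0.21,"claw": 1},
  {"x": 0.021,"y": 0.073,"z": 0,"ax": 0,"ay": 0,"az": 0.314,"claw": 1},
  {"x": 0.025,"y": 0.098,"z": 0,"ax": 0,"ay": 0,"az": 0.419,"claw": 1},
  {"x": 0.029,"y": 0.123,"z": 0,"ax": 0,"ay": 0,"az": 0.524,"claw": 1},
])

```text
time_s: 3.52
tcp_pos: [0.5822, 0.1544, 0.0513]
orientation: [[0.251, 0.968, -0.002], [0.968, -0.251, 0.0], [-0.0, -0.002, -1.0]]
wrist_force: [-2.0, 0.6, 0.2]
opening: -0.0002
finger_force: 1.0
```

Emit:
servo_tool([
  {"x": 0.008,"y": 0.024,"z": 0,"ax": 0,"ay": 0,"az": 0.105,"claw": 1},
  {"x": 0.015,"y": 0.048,"z": 0,"ax": 0,"ay": 0,"az": 0.21,"claw": 1},
  {"x": 0.021,"y": 0.073,"z": 0,"ax": 0,"ay": 0,"az": 0.314,"claw": 1},
  {"x": 0.025,"y": 0.098,"z": 0,"ax": 0,"ay": 0,"az": 0.419,"claw": 1},
  {"x": 0.029,"y": 0.123,"z": 0,"ax": 0,"ay": 0,"az": 0.524,"claw": 1},
  {"x": 0.03,"y": 0.148,"z": 0,"ax": 0,"ay": 0,"az": 0.628,"claw": 1},
  {"x": 0.031,"y": 0.174,"z": 0,"ax": 0,"ay": 0,"az": 0.733,"claw": 1},
  {"x": 0.03,"y": 0.199,"z": 0,"ax": 0,"ay": 0,"az": 0.838,"claw": 1},
  {"x": 0.028,"y": 0.224,"z": 0,"ax": 0,"ay": 0,"az": 0.942,"claw": 1},
])

```text
time_s: 4.27
tcp_pos: [0.6162, 0.1506, 0.0514]
orientation: [[0.663, 0.749, -0.001], [0.749, -0.663, 0.001], [0.001, -0.001, -1.0]]
wrist_force: [-0.4, 2.6, 0.8]
opening: 0.0001
finger_force: 1.1
```

```bash
python3 - <<'E'
from g import *
from h import sensors
s=sensors.get_state(); S=np.array([.592,.084]); R=s['orientation']; print('tool xy from stud',R[:2,:2].T@(s['tcp_pos'][:2]-S),'yaw',np.degrees(np.arctan2(R[1,1],R[0,1])),s['wrist_force']@R)
E
```

```text
tool xy from stud [ 0.0658887  -0.02605905] yaw -41.535978637821586 [ 1.65314498 -2.00087364 -0.75958105]
```

Emit:
servo_tool([
  {"x": 0.008,"y": 0.024,"z": 0,"ax": 0,"ay": 0,"az": 0.105,"claw": 1},
  {"x": 0.015,"y": 0.048,"z": 0,"ax": 0,"ay": 0,"az": 0.21,"claw": 1},
  {"x": 0.021,"y": 0.073,"z": 0,"ax": 0,"ay": 0,"az": 0.314,"claw": 1},
  {"x": 0.025,"y": 0.098,"z": 0,"ax": 0,"ay": 0,"az": 0.419,"claw": 1},
  {"x": 0.029,"y": 0.123,"z": 0,"ax": 0,"ay": 0,"az": 0.524,"claw": 1},
  {"x": 0.03,"y": 0.148,"z": 0,"ax": 0,"ay": 0,"az": 0.628,"claw": 1},
  {"x": 0.031,"y": 0.174,"z": 0,"ax": 0,"ay": 0,"az": 0.733,"claw": 1},
  {"x": 0.03,"y": 0.199,"z": 0,"ax": 0,"ay": 0,"az": 0.838,"claw": 1},
  {"x": 0.028,"y": 0.224,"z": 0,"ax": 0,"ay": 0,"az": 0.942,"claw": 1},
])

```text
time_s: 5.02
tcp_pos: [0.6443, 0.1314, 0.0514]
orientation: [[0.931, 0.366, -0.0], [0.366, -0.931, 0.001], [0.0, -0.001, -1.0]]
wrist_force: [-0.7, 2.6, 1.1]
opening: -0.0001
finger_force: 1.1
```

Emit:
servo_tool([
  {"x": 0.005,"y": 0.016,"z": 0,"ax": 0,"ay": 0,"az": 0.07,"claw": 1},
  {"x": 0.01,"y": 0.032,"z": 0,"ax": 0,"ay": 0,"az": 0.14,"claw": 1},
  {"x": 0.015,"y": 0.048,"z": 0,"ax": 0,"ay": 0,"az": 0.21,"claw": 1},
  {"x": 0.019,"y": 0.064,"z": 0,"ax": 0,"ay": 0,"az": 0.28,"claw": 1},
  {"x": 0.022,"y": 0.08,"z": 0,"ax": 0,"ay": 0,"az": 0.35,"claw": 1},
  {"x": 0.022,"y": 0.08,"z": 0,"ax": 0,"ay": 0,"az": 0.35,"claw": 1},
  {"x": 0.022,"y": 0.08,"z": 0,"ax": 0,"ay": 0,"az": 0.35,"claw": 1},
])

```text
time_s: 5.6
tcp_pos: [0.6518, 0.1211, 0.0514]
orientation: [[0.979, 0.202, 0.0], [0.202, -0.979, 0.0], [0.0, -0.0, -1.0]]
wrist_force: [0.2, 1.7, 0.2]
opening: 0.0002
finger_force: 0.5
```

```bash
python3 - <<'E'
from g import *
from h import *
s=sensors.get_state(); S=np.array([.592,.084]); R=s['orientation']; print('tool xy from stud',R[:2,:2].T@(s['tcp_pos'][:2]-S),'yaw',np.degrees(np.arctan2(R[1,1],R[0,1])),s['wrist_force']@R)
E
```

```text
tool xy from stud [ 0.06608756 -0.02422507] yaw -78.3464019755143 [ 0.513329   -1.66932701 -0.24381297]
```

Emit:
servo_tool([
  {"x": 0.005,"y": 0.014,"z": 0,"ax": 0,"ay": 0,"az": 0.06,"claw": 1},
  {"x": 0.01,"y": 0.028,"z": 0,"ax": 0,"ay": 0,"az": 0.12,"claw": 1},
  {"x": 0.01,"y": 0.028,"z": 0,"ax": 0,"ay": 0,"az": 0.12,"claw": 1},
])

```text
time_s: 5.85
tcp_pos: [0.6538, 0.118, 0.0514]
orientation: [[0.99, 0.142, -0.001], [0.142, -0.99, 0.002], [-0.001, -0.002, -1.0]]
wrist_force: [-0.8, 4.3, 1.6]
opening: 0.0003
finger_force: 2.0
```

Emit:
servo_tool([
  {"x": 0,"y": 0.005,"z": 0,"ax": 0,"ay": 0,"az": 0,"claw": 1},
  {"x": 0,"y": 0.007,"z": 0,"ax": 0,"ay": 0,"az": 0,"claw": 1},
  {"x": 0,"y": 0.007,"z": 0,"ax": 0,"ay": 0,"az": 0,"claw": 1},
])

```text
time_s: 6.1
tcp_pos: [0.6538, 0.1177, 0.0514]
orientation: [[0.99, 0.144, -0.001], [0.144, -0.99, 0.003], [-0.0, -0.003, -1.0]]
wrist_force: [-1.5, 6.2, 1.4]
opening: -0.0003
finger_force: 3.4
```

Emit:
servo_tool([
  {"x": 0,"y": 0.006,"z": 0,"ax": 0,"ay": 0,"az": 0,"claw": 1},
  {"x": 0,"y": 0.01,"z": 0,"ax": 0,"ay": 0,"az": 0,"claw": 1},
  {"x": 0,"y": 0.01,"z": 0,"ax": 0,"ay": 0,"az": 0,"claw": 1},
])

```text
time_s: 6.35
tcp_pos: [0.6538, 0.1175, 0.0515]
orientation: [[0.99, 0.143, -0.001], [0.143, -0.99, 0.005], [-0.0, -0.005, -1.0]]
wrist_force: [-1.4, 10.6, 1.4]
opening: 0.0002
finger_force: 5.4
```

Emit:
servo_tool([
  {"x": 0,"y": -0.1,"z": 0,"ax": 0,"ay": 0,"az": 0,"claw": 1},
  {"x": 0,"y": -0.2,"z": 0,"ax": 0,"ay": 0,"az": 0,"claw": 1},
  {"x": 0,"y": -0.3,"z": 0,"ax": 0,"ay": 0,"az": 0,"claw": 1},
  {"x": 0,"y": -0.3,"z": -0.4,"ax": 0,"ay": 0,"az": 0,"claw": 1},
  {"x": 0,"y": -0.3,"z": -0.7,"ax": 0,"ay": 0,"az": 0,"claw": 1},
  {"x": 0,"y": -0.3,"z": -1,"ax": 0,"ay": 0,"az": 0,"claw": 1},
  {"x": 0,"y": -0.3,"z": -1,"ax": 0,"ay": 0,"az": 0,"claw": 1},
  {"x": 0,"y": -0.3,"z": -1,"ax": 0,"ay": 0,"az": 0,"claw": 1},
])

```text
time_s: 7.02
tcp_pos: [0.6519, 0.1609, 0.2108]
orientation: [[0.99, 0.144, 0.014], [0.144, -0.99, 0.002], [0.014, 0.0, -1.0]]
wrist_force: [0.9, -0.2, 0.7]
opening: -0.0003
finger_force: 0.0
```

```bash
python3 - <<'E'
from m import *
t=cam('top'); save(t,'top3.png',(225,145,340,230),5); s=cam('side'); save(s,'side3.png',(215,150,345,275),4)
a=cv2.imread('pics/top3.png');b=cv2.imread('pics/side3.png');h=max(a.shape[0],b.shape[0])
import cv2
P=lambda i:cv2.copyMakeBorder(i,0,h-i.shape[0],0,0,0)
o=np.hstack([P(a[:,:]),P(b)]); k=min(1,798/o.shape[1]); cv2.imwrite('pics/both3.png',cv2.resize(o,None,fx=k,fy=k)); print(k)
E
```

```text
0.7287671232876712
```

View pics/both3.png

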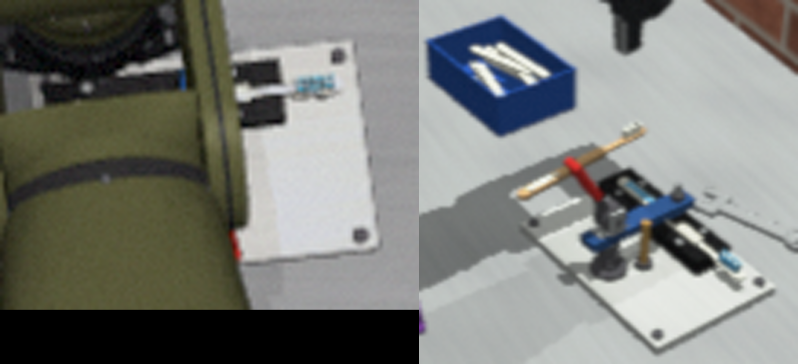

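The side half shows the strap lying over the handle against the brass pin at (645,245), and the red lever with its tip at (572,163) leaning towards the robot. In the top half the arm hides the joint. The force rose from 2.6 to 10.6 N while the tool hardly moved, which confirms the stop.

```bash
python3 - <<'E'
from g import *
from h import sensors
s=sensors.get_state(); print(s['tcp_pos'],s['wrist_force'])
S=np.array([.593,.0845]); L=-np.array([np.cos(np.radians(8)),np.sin(np.radians(8))])
p=S+.010*L; plan(s['tcp_pos'],s['orientation'],[[(*p,.2,-82)],[(*p,.150,-82)]])
for e in np.r_[60:-9:-4]:
    a=np.radians(e); sc=.082 if e>=0 else .062
    r=sc*np.cos(a)-.0045*np.sin(a)-.011*(1 if e>=0 else -1); z=.080+sc*np.sin(a)+.0045*np.cos(a)
    print(e,'x %.3f z %.3f'%(-(r-.010)/.15,(.150-z)/.15))
E
```

```text
[0.64879354 0.16019397 0.20340379] [-0.82461184 -0.82652753 -1.65399372]
x -0.507 y 0.446 z 0.021  ax 0.001 ay -0.007 az 0.009
--
x 0.000 y 0.000 z 0.333  ax 0.000 ay 0.000 az 0.000
--
60 x -0.107 z -0.022
56 x -0.141 z -0.003
52 x -0.173 z 0.017
48 x -0.203 z 0.040
44 x -0.232 z 0.065
40 x -0.259 z 0.092
36 x -0.285 z 0.121
32 x -0.308 z 0.152
28 x -0.329 z 0.184
24 x -0.347 z 0.217
20 x -0.363 z 0.252
16 x -0.377 z 0.287
12 x -0.388 z 0.324
8 x -0.397 z 0.361
4 x -0.403 z 0.399
0 x -0.407 z 0.437
-4 x -0.421 z 0.466
-8 x -0.420 z 0.494
```

Emit:
servo_tool([
  {"x": -0.2,"y": 0.18,"z": 0,"ax": 0,"ay": 0,"az": 0,"claw": 1},
  {"x": -0.4,"y": 0.35,"z": 0,"ax": 0,"ay": 0,"az": 0,"claw": 1},
  {"x": -0.51,"y": 0.44,"z": 0,"ax": 0,"ay": 0,"az": 0,"claw": 1},
  {"x": -0.51,"y": 0.44,"z": 0,"ax": 0,"ay": 0,"az": 0,"claw": 1},
  {"x": -0.51,"y": 0.44,"z": 0,"ax": 0,"ay": 0,"az": 0,"claw": 1},
  {"x": -0.51,"y": 0.44,"z": 0,"ax": 0,"ay": 0,"az": 0,"claw": 1},
])

```text
time_s: 7.62
tcp_pos: [0.5813, 0.0834, 0.1998]
orientation: [[0.99, 0.143, -0.002], [0.143, -0.99, -0.0], [-0.002, -0.0, -1.0]]
wrist_force: [0.7, 1.1, 0.2]
opening: 0.0002
finger_force: 0.0
```

```bash
python3 - <<'E'
from g import *
from h import *
s=sensors.get_state(); print(s['tcp_pos'],s['wrist_force'])
S=np.array([.593,.0845]); L=-np.array([np.cos(np.radians(8)),np.sin(np.radians(8))])
p=S+.010*L; plan(s['tcp_pos'],s['orientation'],[[(*p,.150,-82)]])
c=cam('side'); save(c,'side4.png',(215,140,345,270),5)
E
```

```text
[0.58133843 0.08344079 0.19979237] [0.70363858 1.10687842 0.16544003]
x 0.012 y 0.004 z 0.332  ax -0.001 ay 0.004 az 0.007
--
```

View pics/side4.png

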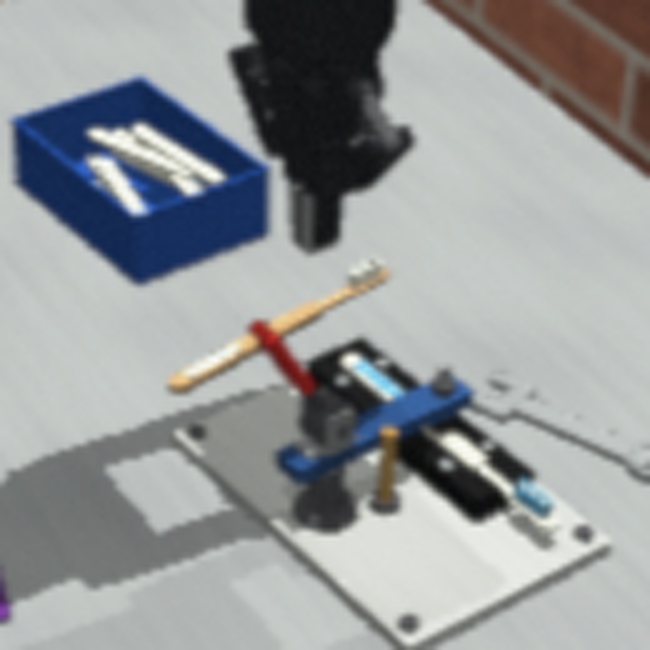

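The picture shows the strap on its pin at (390,435), the lever tip at (262,330), and the closed fingertips at (318,245) standing above the stud on the strap side of the lever.

Emit:
servo_tool([
  {"x": 0.01,"y": 0,"z": 0.1,"ax": 0,"ay": 0,"az": 0,"claw": 1},
  {"x": 0.01,"y": 0,"z": 0.2,"ax": 0,"ay": 0,"az": 0,"claw": 1},
  {"x": 0.01,"y": 0,"z": 0.28,"ax": 0,"ay": 0,"az": 0,"claw": 1},
  {"x": 0.01,"y": 0,"z": 0.33,"ax": 0,"ay": 0,"az": 0,"claw": 1},
  {"x": 0.01,"y": 0,"z": 0.33,"ax": 0,"ay": 0,"az": 0,"claw": 1},
  {"x": 0.01,"y": 0,"z": 0.33,"ax": 0,"ay": 0,"az": 0,"claw": 1},
])

```text
time_s: 8.17
tcp_pos: [0.5831, 0.0835, 0.1512]
orientation: [[0.99, 0.143, -0.001], [0.143, -0.99, -0.0], [-0.001, -0.0, -1.0]]
wrist_force: [0.6, -0.0, -0.1]
opening: -0.0002
finger_force: 0.0
```

Emit:
servo_tool([
  {"x": -0.04,"y": 0,"z": -0.01,"ax": 0,"ay": 0,"az": 0,"claw": 1},
  {"x": -0.08,"y": 0,"z": -0.02,"ax": 0,"ay": 0,"az": 0,"claw": 1},
  {"x": -0.11,"y": 0,"z": -0.02,"ax": 0,"ay": 0,"az": 0,"claw": 1},
  {"x": -0.14,"y": 0,"z": -0.003,"ax": 0,"ay": 0,"az": 0,"claw": 1},
  {"x": -0.16,"y": 0,"z": 0.007,"ax": 0,"ay": 0,"az": 0,"claw": 1},
  {"x": -0.175,"y": 0,"z": 0.017,"ax": 0,"ay": 0,"az": 0,"claw": 1},
])

```text
time_s: 8.67
tcp_pos: [0.5576, 0.0795, 0.1504]
orientation: [[0.99, 0.142, 0.003], [0.142, -0.99, 0.0], [0.003, 0.0, -1.0]]
wrist_force: [1.5, -0.7, 3.1]
opening: 0.0001
finger_force: 1.3
```

Emit:
servo_tool([
  {"x": -0.03,"y": 0,"z": 0.023,"ax": 0,"ay": 0,"az": 0,"claw": 1},
  {"x": -0.057,"y": 0,"z": 0.048,"ax": 0,"ay": 0,"az": 0,"claw": 1},
  {"x": -0.084,"y": 0,"z": 0.075,"ax": 0,"ay": 0,"az": 0,"claw": 1},
  {"x": -0.11,"y": 0,"z": 0.104,"ax": 0,"ay": 0,"az": 0,"claw": 1},
  {"x": -0.133,"y": 0,"z": 0.135,"ax": 0,"ay": 0,"az": 0,"claw": 1},
  {"x": -0.154,"y": 0,"z": 0.167,"ax": 0,"ay": 0,"az": 0,"claw": 1},
  {"x": -0.172,"y": 0,"z": 0.2,"ax": 0,"ay": 0,"az": 0,"claw": 1},
])

```text
time_s: 9.25
tcp_pos: [0.531, 0.0757, 0.1185]
orientation: [[0.99, 0.142, -0.001], [0.142, -0.99, -0.0], [-0.001, -0.0, -1.0]]
wrist_force: [-0.8, 0.2, 3.7]
opening: 0.0002
finger_force: 1.5
```

Emit:
servo_tool([
  {"x": -0.016,"y": 0,"z": 0.035,"ax": 0,"ay": 0,"az": 0,"claw": 1},
  {"x": -0.03,"y": 0,"z": 0.07,"ax": 0,"ay": 0,"az": 0,"claw": 1},
  {"x": -0.041,"y": 0,"z": 0.107,"ax": 0,"ay": 0,"az": 0,"claw": 1},
  {"x": -0.05,"y": 0,"z": 0.144,"ax": 0,"ay": 0,"az": 0,"claw": 1},
  {"x": -0.056,"y": 0,"z": 0.182,"ax": 0,"ay": 0,"az": 0,"claw": 1},
  {"x": -0.06,"y": 0,"z": 0.22,"ax": 0,"ay": 0,"az": 0,"claw": 1},
  {"x": -0.065,"y": 0,"z": 0.25,"ax": 0,"ay": 0,"az": 0,"claw": 1},
  {"x": -0.065,"y": 0,"z": 0.25,"ax": 0,"ay": 0,"az": 0,"claw": 1},
])

```text
time_s: 9.92
tcp_pos: [0.5219, 0.0745, 0.0806]
orientation: [[0.99, 0.142, -0.0], [0.142, -0.99, 0.0], [-0.0, -0.0, -1.0]]
wrist_force: [0.1, 0.7, -0.2]
opening: -0.0
finger_force: 0.0
```

Emit:
servo_tool([
  {"x": 0,"y": 0,"z": 0.01,"ax": 0,"ay": 0,"az": 0,"claw": 1},
  {"x": 0,"y": 0,"z": 0.02,"ax": 0,"ay": 0,"az": 0,"claw": 1},
  {"x": 0,"y": 0,"z": 0.025,"ax": 0,"ay": 0,"az": 0,"claw": 1},
  {"x": 0,"y": 0,"z": 0.025,"ax": 0,"ay": 0,"az": 0,"claw": 1},
])

```text
time_s: 10.25
tcp_pos: [0.5222, 0.0745, 0.0781]
orientation: [[0.99, 0.142, 0.0], [0.142, -0.99, -0.0], [0.0, 0.0, -1.0]]
wrist_force: [-1.1, -0.3, 3.1]
opening: 0.0004
finger_force: 1.3
```

Emit:
servo_tool([
  {"x": 0,"y": 0,"z": 0.007,"ax": 0,"ay": 0,"az": 0,"claw": 1},
  {"x": 0,"y": 0,"z": 0.014,"ax": 0,"ay": 0,"az": 0,"claw": 1},
  {"x": 0,"y": 0,"z": 0.014,"ax": 0,"ay": 0,"az": 0,"claw": 1},
])

```text
time_s: 10.5
tcp_pos: [0.5223, 0.0745, 0.076]
orientation: [[0.99, 0.142, 0.001], [0.142, -0.99, 0.0], [0.001, 0.0, -1.0]]
wrist_force: [-1.3, 0.0, 3.4]
opening: -0.0003
finger_force: 1.6
```

Emit:
servo_tool([
  {"x": 0,"y": 0,"z": 0.007,"ax": 0,"ay": 0,"az": 0,"claw": 1},
  {"x": 0,"y": 0,"z": 0.014,"ax": 0,"ay": 0,"az": 0,"claw": 1},
  {"x": 0,"y": 0,"z": 0.014,"ax": 0,"ay": 0,"az": 0,"claw": 1},
])

```text
time_s: 10.75
tcp_pos: [0.5224, 0.0745, 0.0751]
orientation: [[0.99, 0.142, 0.0], [0.142, -0.99, -0.0], [0.0, 0.0, -1.0]]
wrist_force: [-5.0, -0.0, 10.2]
opening: 0.0002
finger_force: 5.4
```

Emit:
servo_tool([
  {"x": 0,"y": 0,"z": 0.007,"ax": 0,"ay": 0,"az": 0,"claw": 1},
  {"x": 0,"y": 0,"z": 0.01,"ax": 0,"ay": 0,"az": 0,"claw": 1},
  {"x": 0,"y": 0,"z": 0.01,"ax": 0,"ay": 0,"az": 0,"claw": 1},
])

```text
time_s: 11.0
tcp_pos: [0.5225, 0.0745, 0.0748]
orientation: [[0.99, 0.143, -0.0], [0.143, -0.99, -0.0], [-0.0, 0.0, -1.0]]
wrist_force: [-8.9, 0.6, 16.8]
opening: 0.0001
finger_force: 9.1
```

The lever is on its stop: the force rose to 17 N with no further travel. I'll lift straight off, move clear and look.

Emit:
servo_tool([
  {"x": 0,"y": 0,"z": -0.05,"ax": 0,"ay": 0,"az": 0,"claw": 1},
  {"x": 0,"y": 0,"z": -0.2,"ax": 0,"ay": 0,"az": 0,"claw": 1},
  {"x": 0,"y": 0,"z": -0.45,"ax": 0,"ay": 0,"az": 0,"claw": 1},
  {"x": 0,"y": 0,"z": -0.7,"ax": 0,"ay": 0,"az": 0,"claw": 1},
  {"x": 0,"y": 0,"z": -1,"ax": 0,"ay": 0,"az": 0,"claw": 1},
  {"x": 0,"y": 0,"z": -1,"ax": 0,"ay": 0,"az": 0,"claw": 1},
])

```text
time_s: 11.5
tcp_pos: [0.5263, 0.0746, 0.2314]
orientation: [[0.99, 0.142, 0.015], [0.142, -0.99, 0.001], [0.015, 0.002, -1.0]]
wrist_force: [0.8, 0.1, 1.5]
opening: -0.0
finger_force: 0.0
```

Emit:
servo_tool([
  {"x": -0.3,"y": -0.25,"z": 0,"ax": 0,"ay": 0,"az": 0,"claw": 1},
  {"x": -0.3,"y": -0.5,"z": 0,"ax": 0,"ay": 0,"az": 0,"claw": 1},
  {"x": -0.3,"y": -0.75,"z": 0,"ax": 0,"ay": 0,"az": 0,"claw": 1},
  {"x": -0.3,"y": -1,"z": 0,"ax": 0,"ay": 0,"az": 0,"claw": 1},
  {"x": -0.3,"y": -1,"z": 0,"ax": 0,"ay": 0,"az": 0,"claw": 1},
  {"x": -0.3,"y": -1,"z": 0,"ax": 0,"ay": 0,"az": 0,"claw": 1},
  {"x": -0.3,"y": -1,"z": 0,"ax": 0,"ay": 0,"az": 0,"claw": 1},
])

```text
time_s: 12.08
tcp_pos: [0.456, 0.2165, 0.2216]
orientation: [[0.99, 0.143, -0.0], [0.143, -0.99, -0.001], [-0.001, 0.001, -1.0]]
wrist_force: [-0.4, -0.5, 0.1]
opening: -0.0
finger_force: 0.0
```

```bash
python3 - <<'E'
from m import *
t=cam('top'); s=cam('side')
a=t['frame'][145:240,220:340,::-1];b=s['frame'][180:275,225:345,::-1]
cv2.imwrite('pics/both5.png',cv2.resize(np.hstack([a,b]),None,fx=3.3,fy=3.3,interpolation=cv2.INTER_CUBIC))
S=np.array([.593,.0845]);a=np.radians(8);u=np.array([np.cos(a),np.sin(a)])
for k,z in((-.092,.067),(.100,.058)): print('expect',[(proj(c,[*(S+k*u),z])-o)*3.3+x for c,o,x in((t,(220,145),0),(s,(225,180),np.array([396,0])))])
E
```

```text
expect [array([221.92525946, 313.09846022]), array([487.72592447, 195.49044874])]
expect [array([191.61650554,  59.10723056]), array([666.86743371, 122.71330863])]
```

View pics/both5.png

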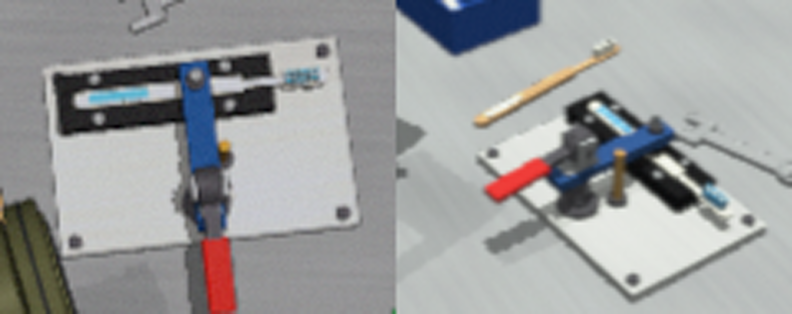

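The strap lies across the handle against the brass pin (224,148). The red lever is fully down, with its tip at (222,312) in the top half and (488,195) in the side half, both as predicted for the clamped position. The brush is still in its nest and nothing else has moved.

```bash
python3 -c "
from cell import order; print(order.job_done())"
```

```text
the job is handed in; nothing more can be done
None
```

The toothbrush is clamped: the strap rests on its stop pin over the handle and the cam lever is fully down on its stop. The brush is still in its nest, the bystander objects in view did not move, and the job is handed in at about 12 s.

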